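Load cartons into a lamp cabinet with a changeover switch

TASK

The lamp cabinet's changeover switch is on lamp (lever right): bring it to centre off, leave it there a good two seconds, then put it fully left to loading. Then push every carton present along the lane and through the sprung one-way gate so that it slides down into the bay and the gate shuts behind it; never lift a carton over the gate, and keep the gate shut unless the lever is on the left. When all are in, bring the lever back to centre off, again pause a good two seconds, and put it fully right to lamp.

Things in the scene. Friction and masses are not known exactly. Their poses are not given: they have to be found in the camera images.
- carton_1_centre (a point): a printed off-white carton 58 mm wide, 82 mm long and 32 mm high, about 0.2 kg, lying flat; 2 to 4 such cartons are present. The point is its centre, 16 mm over its underside; the carton's own x runs across the 58 mm width, y along the 82 mm length, z up (a turn by pi makes no difference)
- carton_2_centre (a point): a printed off-white carton 58 mm wide, 82 mm long and 32 mm high, about 0.2 kg, lying flat; 2 to 4 such cartons are present. The point is its centre, 16 mm over its underside; the carton's own x runs across the 58 mm width, y along the 82 mm length, z up (a turn by pi makes no difference)
- carton_3_centre (a point): a printed off-white carton 58 mm wide, 82 mm long and 32 mm high, about 0.2 kg, lying flat; 2 to 4 such cartons are present. The point is its centre, 16 mm over its underside; the carton's own x runs across the 58 mm width, y along the 82 mm length, z up (a turn by pi makes no difference)
- carton_4_centre (a point): a printed off-white carton 58 mm wide, 82 mm long and 32 mm high, about 0.2 kg, lying flat; 2 to 4 such cartons are present. The point is its centre, 16 mm over its underside; the carton's own x runs across the 58 mm width, y along the 82 mm length, z up (a turn by pi makes no difference)
- lamp_box: fixed white lamp cabinet, 425 mm long (local x -150 to 275 mm), 136 mm wide, 188 mm high. Origin: at table height under the middle of the gate; x points into the cabinet (the loading direction), y to the left, z up. x below 0 is the open loading lane, x = 0 the gate, x above 0 the bay
- lane (a point): middle of the loading lane's floor, 130 mm above the table, 75 mm before the gate. The lane is 150 mm long and 96 mm wide between two side rails 25 mm high, open above and at its outer end. A carton goes in flat with its 82 mm length across the lane and is pushed from behind along x
- gate (a point): middle of the gate at lane floor level, between two posts 182 mm above the table, nothing overhead. Right at the gate the floor becomes a polished slide falling 40 degrees: a carton pushed until its rear face is 0 to 35 mm past the gate slides in by itself
- roof_edge (a point): middle of the front edge of the clear roof that covers the bay, 73 mm past the gate, 188 mm above the table. The bay under it is 118 mm wide, its floor 18 mm above the table, and ends 265 mm past the gate
- leaf_left (a joint): left half of the one-way gate, a white plastic leaf 53 mm wide and 38 mm high (from 5 to 43 mm over the lane floor), hinged behind the left post, 10 mm past the gate line, about the vertical; 0 = closed across the lane, up to 1.55 rad = swung into the cabinet; a weak spring (under 0.3 N at the edge) closes it and it cannot swing out towards the lane
- leaf_right (a joint): right half of the gate, mirror image, hinged on the right post; 0 = closed, up to 1.55 rad = swung into the cabinet
- lever (a joint): lever of the changeover switch, rad: 0 = upright, centre off; +0.6 = stop on the right (-y side of the switch box), lamp; -0.6 = stop on the left (+y side), loading. Friction (about 1.5 N at the grip) keeps it wherever it is left; no spring, no click
- lever_grip (a point): centre of the lever's black round grip, 25 mm diameter and 36 mm high along the lever, 88 mm from the pivot; its top end lies 18 mm further out along the lever
- lever_pivot (a point): pivot of the lever, 45 mm above the table in the middle of the fixed grey switch box (90 mm deep along x, 130 mm wide along y, its top 56 mm above the table). Its x axis is the hinge axis, pointing away from the robot, y to the left, z up: the grip stands at pivot + 88 mm * (-sin(angle) along y, cos(angle) along z)
- carton_1: the carton of point carton_1_centre; origin in the middle of its underside
- carton_2: the carton of point carton_2_centre; origin in the middle of its underside
- carton_3: the carton of point carton_3_centre; origin in the middle of its underside
- carton_4: the carton of point carton_4_centre; origin in the middle of its underside
Things that resemble listed ones, but are neither listed nor needed, are in the scene too. What is shaped like the carton_2 but brown, green or purple is not meant.

How it is judged:
By the outcome, as a careful person would: the job done as asked, in the order asked, and still so for the second after the job is handed in, with the robot touching nothing.
Of carton_1, carton_2, carton_3, carton_4 only 2 to 4 are there at a start; the rules pass over those that are not, and their reading is None.
At some moment in a run one of carton_1, carton_2, carton_3, carton_4 may be knocked a few centimetres aside while the robot is not near it.
It also fails if it takes over 210 s, if anything falls off the work surface, if the arm or the gripper's body presses on something with over 40 N, if the wrist force passes 120 N, or if a joint passes its speed limit or range.

ROBOT

A 6-joint arm with a two-finger parallel gripper is mounted at the origin on a cart in front of the work surface, level with it; the furniture and walls round the work are solid. World frame = base frame: x ahead of the robot, y to its left, z up, the work surface at z = 0. Lengths are in m, angles in degrees, forces in N, time in s.
With the tool pointing down it reaches from about 0.4 to 0.825 m from the base axis. Payload 7 kg.
Tool frame: the origin (TCP) lies at the very end of the fingers, on their centre line; the grasp point (between the pads) lies 19 mm behind it (ctrl.pinch_z is the distance from the TCP to the grasp point, in m); z points along the fingers, x is the direction in which the jaws open and shut, and the axes are right-handed (so a half turn about z gives the same grasp; the last joint's range is limited). The gripper opens to 88 mm and grips with 3 to 60 N. Pads are 19 mm wide; open, the fingers measure 130 mm over their backs; the gripper's body (78 mm by 193 mm) begins 47 mm behind the grasp point.
Start: joints at [84.746, 20.546, 0.682, 0, -70.136, -16.507], TCP at [0.25, 0.627, 0.227] pointing down, gripper open.
Joint ranges: [-176.03, 176.03], [-82.01, 121.73], [-58.28, 71.71], [-173.87, 95.51], [-174.79, -0.11], [-173.66, 173.66]. Speed limits (degrees/s): [136.94, 136.94, 172.46, 180, 180, 180].

INTERFACE

Orientations are given as [roll, pitch, yaw] about the fixed x, y, z axes, in that order (R = Rz(yaw) Ry(pitch) Rx(roll)).
In Python, from plant import ctrl gives the robot as it stands.
- The arm moves only by the tool carry_out, never from a script. Its argument "increments" is a list of rows, each a list of 7 numbers: the turn, a rotation vector about the world's x, y, z in degrees, then the shift along the world's x, y, z in mm, then the closure, from 0 (fully open) to 1 (shut). In form: [[ax, ay, az, dx, dy, dz, grip], ...]. A call has 1 to 20 rows; each row is the pose to reach, as a shift and turn from the pose commanded when the call began; what a row does not reach only later rows make up. A row lasts 1/8 s, in which the tool goes at most 62.5 mm and 10.7 degrees, less where a joint would pass 70% of its speed; a pose out of reach is approached as far as the arm can. A call with a gripper value outside its range is refused whole. The fingers move at their own pace and stop on an object; the grip force is fixed at half the most. Time passes only in rows, so rows that repeat a pose let the fingers close. It gives the time, the measured TCP pose, the force and the opening at its end, in the units of the state.
- ctrl.get_obs(): the state, without advancing time (a new reading comes with each control period).
- ctrl.snapshot(name): name is "scene" or "top" or "wrist"; returns a dict with "pixels" (480x640x3 uint8, blue, green, red), "intrinsics" (3x3 intrinsics, pixels), "dist" ([k1, k2, p1, p2, k3] as OpenCV has them; the pictures are not rectified), "rvec" (rotation vector, rad) and "tvec" (3), from world to camera coordinates, as OpenCV has them; the wrist camera has in their place "hand_eye" (4x4, takes a point from camera to tool coordinates, whose origin is the TCP and whose axes are the tool frame's). Camera axes: x right, y down, z forward; pixel columns grow to the right and rows downward; lengths in m; the calibration is good to about 2 mm. A picture is of the moment at which its call begins: read the wrist's pose just before it. There is no depth.
- ctrl.close_job(): hands the job in, once; it reports no verdict.
Trained networks look in a picture, given as the dict that the camera call returned (one of the last four; its "shot" number tells which), for a name from the list of things; names that differ only in an ending like _2 or _b are one class to them, and where a whole thing is asked for, a point or a joint stands for the part that bears it (a point fixed in the world has none). Each returns a list of dicts, best first, with "confidence" (0 to 1); they miss things now and then, are a little off and sometimes report something else, mostly with a low value. They report only what shows in the picture. A call takes as long as a camera call. They do not tell look-alikes from the thing itself.
- ctrl.search_frame(picture, label): "centre" ([x, y, z] in m, in world coordinates, good to about 4 mm: the middle of the surface that is visible of it).
- ctrl.outline_of(picture, label): "pixels" (480x640 bool, what is visible of it).
The state is a dict: "clock": time; "joint_pos": joint angles; "qvel": joint speeds; "tau": joint torques, N m; "tool_pos": TCP position; "orientation": TCP orientation; "force": force on the tool from outside, world axes, zero at the start; "moment": the same for the moment, N m; "opening": finger opening in m.
Only numpy, scipy, OpenCV 4.12 (cv2) and the standard library are available. Lean on these libraries where they do the work, as an engineer would, in place of code of your own. Each camera call takes 0.05 s, during which the arm holds its last target. There are 200 camera calls.

## Working session

There is one attempt and no reset: what is moved stays moved. The work goes in short steps, Python scripts to look and compute and a tool call to move; the robot and the scene stay as the last step left them, time stands still between calls to the robot, and variables do not carry over. Pictures are saved under pics/ and viewed, about 12 in all and at most 16, crops included, and the job is handed in when it is done.

Besides the shell and the picture viewer there is one more tool, called after ">>>" as name(argument=value, ...) on one line, values as JSON. carry_out: Moves the arm, as the interface text tells. Its arguments: {"type":"object","properties":{"increments":{"type":"array"}},"required":["increments"]}

```bash
mkdir -p pics; ls; cat > h.py <<'E'
import numpy as np, cv2
from plant import ctrl
def snap(n,f=None):
    s=ctrl.snapshot(n)
    if f: cv2.imwrite('pics/'+f,s['pixels'])
    return s
def px2w(s,uv,z):
    """pixels -> world at height z (fixed cams)"""
    K=np.array(s['intrinsics'],float);d=np.array(s['dist'],float)
    n=cv2.undistortPoints(np.array(uv,float).reshape(-1,1,2),K,d)[:,0]
    R=cv2.Rodrigues(np.array(s['rvec'],float))[0];t=np.array(s['tvec'],float).ravel()
    c=-R.T@t; r=np.c_[n,np.ones(len(n))]@R
    return c+r*((z-c[2])/r[:,2])[:,None]
def w2px(s,p):
    return cv2.projectPoints(np.array(p,float).reshape(-1,3),np.array(s['rvec'],float),np.array(s['tvec'],float),np.array(s['intrinsics'],float),np.array(s['dist'],float))[0][:,0]
def st():
    o=ctrl.get_obs()
    print({k:np.round(o[k],3).tolist() for k in('clock','tool_pos','orientation','force','opening','joint_pos')})
    return o
E
python3 - <<'E'
from h import *
st()
for n in('top','scene'):
    s=snap(n,n+'1.png')
    for l in('carton_1','carton_1_centre','lamp_box','lane','gate','roof_edge','lever_grip','lever_pivot'):
        for r in ctrl.search_frame(s,l): print(n,l,round(r['confidence'],2),np.round(r['centre'],3))
E
```

```text
pics
{'clock': 0.0, 'tool_pos': [0.25, 0.626, 0.226], 'orientation': [-179.992, -0.094, -111.766], 'force': [-0.647, 0.257, 0.018], 'opening': 0.088, 'joint_pos': [84.749, 20.591, 0.634, -0.02, -70.135, -16.508]}
top carton_1 0.97 [0.718 0.459 0.03 ]
top carton_1 0.92 [0.597 0.356 0.03 ]
top carton_1 0.8 [0.433 0.181 0.034]
top carton_1 0.75 [0.454 0.355 0.036]
top carton_1 0.56 [0.324 0.374 0.028]
top carton_1_centre 0.68 [ 0.666 -0.088  0.157]
top lamp_box 0.63 [ 0.665 -0.091  0.154]
top lane 0.89 [ 0.659 -0.09   0.155]
top gate 0.86 [ 0.665 -0.096  0.153]
top roof_edge 0.82 [ 0.662 -0.09   0.157]
top lever_grip 0.43 [ 0.498 -0.4    0.119]
top lever_pivot 0.9 [ 0.492 -0.363  0.053]
top lever_pivot 0.47 [ 0.606 -0.13   0.168]
top lever_pivot 0.4 [ 0.662 -0.089  0.156]
scene carton_1 0.91 [0.595 0.349 0.035]
scene carton_1 0.83 [0.455 0.348 0.033]
scene carton_1 0.79 [0.324 0.367 0.035]
scene carton_1 0.75 [0.435 0.169 0.028]
scene carton_1 0.75 [0.58  0.09  0.034]
scene carton_1 0.57 [0.71  0.447 0.034]
scene lamp_box 0.76 [ 0.633 -0.128  0.13 ]
scene lane 0.64 [ 0.634 -0.129  0.127]
scene gate 0.88 [ 0.635 -0.128  0.134]
scene roof_edge 0.88 [ 0.631 -0.13   0.134]
scene roof_edge 0.54 [0.457 0.347 0.034]
scene lever_grip 0.64 [ 0.491 -0.409  0.132]
scene lever_grip 0.47 [ 0.635 -0.128  0.136]
scene lever_grip 0.41 [0.594 0.346 0.033]
scene lever_pivot 0.94 [ 0.485 -0.38   0.055]
scene lever_pivot 0.45 [0.594 0.348 0.034]
```

View pics/top1.png

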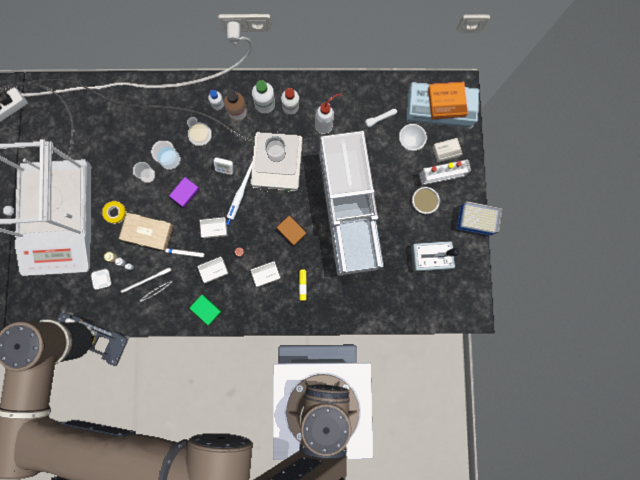

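View pics/scene1.png

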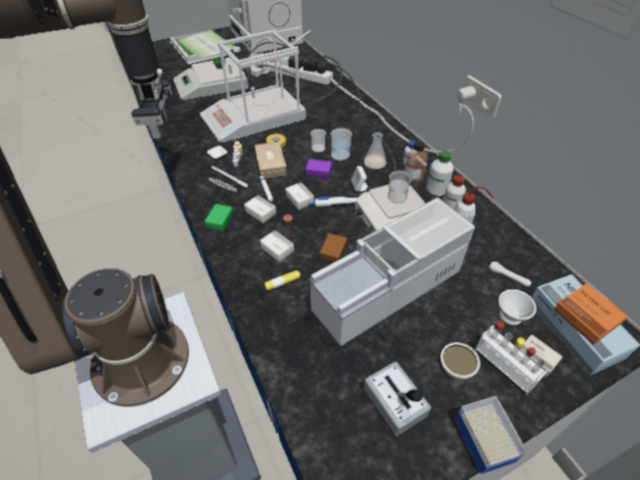

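```bash
python3 - <<'E'
from h import *
s=snap('top')
im=s['pixels']
a=cv2.resize(im[120:290,310:395],None,fx=3.5,fy=3.5,interpolation=cv2.INTER_CUBIC)
b=cv2.resize(im[205:300,185:305],None,fx=3.5,fy=3.5,interpolation=cv2.INTER_CUBIC)
c=cv2.resize(im[125:275,400:480],None,fx=1.75,fy=1.75,interpolation=cv2.INTER_CUBIC)
o=np.zeros((600,800,3),np.uint8)
o[:595,:297]=a[:,:297]; o[:332,300:720]=b[:332]; o[336:336+262,300:440]=c
cv2.imwrite('pics/z.png',o)
print(px2w(s,[(447,149),(437,145),(458,142),(461,152),(440,158)],0.03).round(3))
for l in('carton_1',):
  for r in ctrl.outline_of(s,l):
    m=r['pixels'].astype(np.uint8); cs=max(cv2.findContours(m,0,1)[0],key=cv2.contourArea).reshape(-1,2)
    w=px2w(s,cs,0.032)[:,:2]
    q=cv2.minAreaRect((w*1000).astype(np.float32)); print(round(r['confidence'],2),np.round(q[0]),np.round(q[1]),round(q[2],1),im[m>0].mean(0).round())
E
```

```text
[[ 0.859 -0.436  0.03 ]
 [ 0.873 -0.402  0.03 ]
 [ 0.884 -0.475  0.03 ]
 [ 0.848 -0.484  0.03 ]
 [ 0.827 -0.411  0.03 ]]
0.74 [591. 355.] [61. 82.] 6.9 [224. 226. 228.]
0.72 [713. 456.] [69. 85.] 51.9 [207.  85. 166.]
0.71 [322. 378.] [86. 61.] 45.6 [107. 205.  31.]
0.66 [581. 100.] [83. 54.] 44.4 [ 67. 122. 179.]
0.63 [437. 183.] [63. 83.] 18.7 [226. 227. 229.]
0.62 [452. 355.] [62. 86.] 21.7 [223. 225. 226.]
```

View pics/z.png

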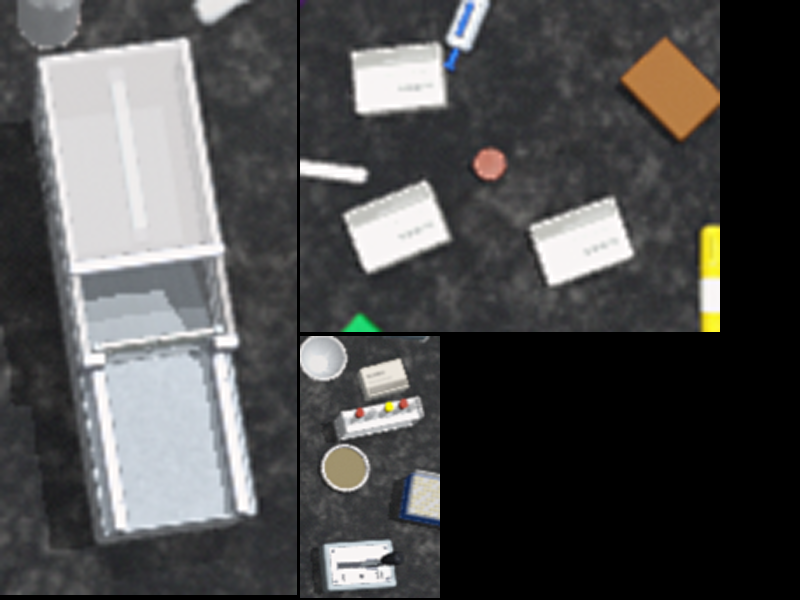

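```bash
python3 - <<'E'
from h import *
from scipy.optimize import least_squares
s=snap('top')
c=lambda L:np.array(L,float)/3.5+[310,120]
P=np.array([[275,68,188],[275,-68,188],[73,68,188],[73,-68,188],[-150,48,155],[-150,-68,155]])/1e3
U=c([(40,58),(188,40),(72,268),(222,246),(127,528),(256,512)])
def mk(p,P):
    a=p[2];R=np.array([[np.cos(a),-np.sin(a),0],[np.sin(a),np.cos(a),0],[0,0,1]]);return P@R.T+[p[0],p[1],0]
f=lambda p:(w2px(s,mk(p,P))-U).ravel()
r=least_squares(f,[.62,-.09,0],loss='soft_l1');print(r.x[:2],np.degrees(r.x[2]),r.fun.round(1).reshape(-1,2).tolist())
q=px2w(s,[(414.3,244.4),(452.6,241.6),(454.9,267.3),(417.1,269.6)],.056);print(q.round(3),q.mean(0).round(4))
d=s['pixels'][140:158,437:460];print('beige',np.median(d.reshape(-1,3),0), s['pixels'][222:230,205:220].reshape(-1,3).max(0))
for l in('lever_grip','lever_pivot'):
  for z in ctrl.search_frame(s,l)[:1]: print(l,z['confidence'],np.round(z['centre'],3))
E
```

```text
[ 0.58851356 -0.10074995] 7.121315190284511 [[-0.6, -1.5], [0.5, -1.7], [-0.7, 1.8], [0.6, 2.4], [-0.3, 0.1], [0.4, -0.3]]
[[ 0.527 -0.305  0.056]
 [ 0.535 -0.432  0.056]
 [ 0.451 -0.435  0.056]
 [ 0.444 -0.311  0.056]] [ 0.4891 -0.3708  0.056 ]
beige [199.5 209.  214.5] [246 246 249]
lever_grip 0.68 [ 0.498 -0.401  0.12 ]
```

>>> carry_out(increments=[[0,0,5,40,-40,20,0],[0,0,10,80,-80,40,0],[0,0,15,120,-120,60,0],[0,0,20,160,-160,73,0],[0,0,25,200,-200,73,0],[0,0,25,230,-250,73,0],[0,0,25,255,-305,73,0],[0,0,25,280,-360,73,0],[0,0,25,300,-418,73,0],[0,0,25,315,-478,73,0],[0,0,25,325,-538,73,0],[0,0,25,330,-598,73,0],[0,0,25,325,-658,73,0],[0,0,25,315,-718,73,0],[0,0,25,300,-778,73,0],[0,0,25,285,-838,73,0],[0,0,25,270,-895,73,0],[0,0,25,255,-950,65,0],[0,0,25,240,-1000,60,0],[0,0,25,230,-1027,60,0]])

```text
clock: 3.65
tool_pos: [0.4789, -0.4023, 0.2858]
orientation: [179.9, 0.0, -86.9]
force: [0.1, 0.7, 0.1]
opening: 0.0877
```

```bash
cat >> h.py <<'E'
from scipy.spatial.transform import Rotation as Ro
def wsnap(f=None):
    """wrist picture with rvec,tvec world->camera added"""
    o=ctrl.get_obs(); s=snap('wrist',f)
    T=np.eye(4);T[:3,:3]=Ro.from_euler('xyz',o['orientation'],degrees=True).as_matrix();T[:3,3]=o['tool_pos']
    M=np.linalg.inv(T@np.array(s['hand_eye']));s=dict(s)
    s['rvec']=cv2.Rodrigues(M[:3,:3])[0];s['tvec']=M[:3,3];return s
E
python3 - <<'E'
from h import *
st();s=wsnap('w1.png')
print(np.round(s['hand_eye'],3).tolist())
E
```

```text
{'clock': 3.65, 'tool_pos': [0.479, -0.402, 0.286], 'orientation': [179.936, 0.027, -86.872], 'force': [0.107, 0.718, 0.148], 'opening': 0.088, 'joint_pos': [-22.171, 14.193, -0.58, 0.003, -75.296, 115.298]}
[[1.0, 0.0, -0.0, 0.0], [-0.0, 0.97, 0.245, -0.065], [0.0, -0.245, 0.97, -0.158], [0.0, 0.0, 0.0, 1.0]]
```

View pics/w1.png

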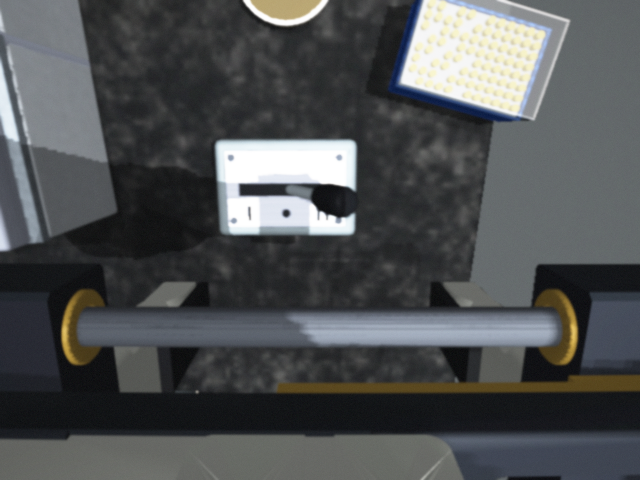

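```bash
python3 - <<'E'
from h import *
s=wsnap()
q=px2w(s,[(217,142),(355,140),(356,234),(219,234)],.056);print(q.round(4),q.mean(0).round(4))
print('slot',px2w(s,[(239,189),(286,213)],.056).round(4))
for a in(.4,.5,.6):
  m=q.mean(0); print(a,w2px(s,[[m[0],m[1]-.088*np.sin(a),.045+.088*np.cos(a)],[m[0],m[1]-.106*np.sin(a),.045+.106*np.cos(a)]]).round(0).tolist())
E
```

```text
[[ 0.5328 -0.31    0.056 ]
 [ 0.541  -0.4329  0.056 ]
 [ 0.4553 -0.4403  0.056 ]
 [ 0.4484 -0.3115  0.056 ]] [ 0.4944 -0.3737  0.056 ]
slot [[ 0.4918 -0.33    0.056 ]
 [ 0.4718 -0.3738  0.056 ]]
0.4 [[325.0, 202.0], [335.0, 207.0]]
0.5 [[335.0, 202.0], [348.0, 206.0]]
0.6 [[345.0, 202.0], [360.0, 206.0]]
```

>>> carry_out(increments=[[0,0,0,15,-15,-50,0],[0,0,0,15,-15,-100,0],[0,0,0,15,-15,-145,0],[0,0,0,15,-15,-175,0.2],[0,0,0,15,-15,-187,0.4],[0,0,0,15,-15,-187,0.4],[0,0,0,15,-8,-187,0.4],[0,0,0,15,0,-187,0.4],[0,0,0,14,8,-187,0.4],[0,0,0,14,16,-187,0.4],[0,0,0,14,24,-187,0.4],[0,0,0,14,26,-187,0.4],[0,0,0,14,26,-187,0.7],[0,0,0,14,26,-187,1],[0,0,0,14,26,-187,1],[0,0,0,14,26,-187,1],[0,0,0,14,26,-187,1]])

```text
clock: 5.88
tool_pos: [0.4942, -0.3737, 0.0995]
orientation: [180.0, 0.0, -86.8]
force: [0.2, 2.4, 3.0]
opening: 0.0249
```

```bash
python3 - <<'E'
from h import *
st();s=wsnap('w2.png');t=snap('scene');
i=t['pixels'][340:440,345:455];cv2.imwrite('pics/w2b.png',np.hstack([s['pixels'],cv2.resize(i,(160,145)).repeat(1,0) if 0 else np.vstack([cv2.resize(i,(160,145)),np.zeros((335,160,3),np.uint8)])]))
E
```

```text
{'clock': 5.875, 'tool_pos': [0.494, -0.374, 0.099], 'orientation': [179.99, 0.041, -86.768], 'force': [0.151, 2.446, 2.961], 'opening': 0.025, 'joint_pos': [-19.083, 21.51, -15.781, -0.043, -52.734, 112.341]}
```

View pics/w2b.png

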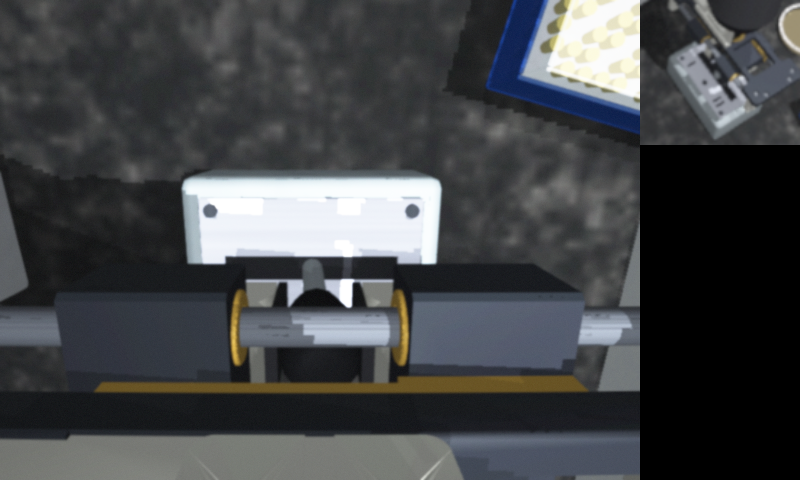

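```bash
python3 - <<'E'
from h import *
s=wsnap()
q=px2w(s,[(210,211),(412,211),(184,190),(441,186)],.056);print(q.round(4))
c=(q[0]+q[1])/2;d=q[1]-q[0];print(np.degrees(np.arctan2(d[0],-d[1])));n=np.array([d[1],-d[0]])/np.hypot(*d[:2]);print(c, c[:2]+n*(c[0]-.494))
E
```

```text
[[ 0.5212 -0.3195  0.056 ]
 [ 0.5267 -0.4168  0.056 ]
 [ 0.5307 -0.3071  0.056 ]
 [ 0.5395 -0.4292  0.056 ]]
3.2399024246330477
[ 0.52398385 -0.3681037   0.056     ] [ 0.49404792 -0.36979829]
```

>>> carry_out(increments=[[0,0,0,0,3.5,0,1],[0,0,0,0,3.5,0,1],[0,0,0,0,3.5,0,1],[0,0,0,0,3.5,0,1],[0,0,0,0,3.5,0,1],[0,0,0,0,3.5,0,1],[0,0,0,0,3.5,0,1],[0,0,0,0,3.5,0,1],[0,0,0,0,3.5,0,1],[0,0,0,0,3.5,0,1],[0,0,0,0,3.5,0,1],[0,0,0,0,3.5,0,1],[0,0,0,0,3.5,0,1],[0,0,0,0,3.5,0,1],[0,0,0,0,3.5,0,1],[0,0,0,0,3.5,0,1],[0,0,0,0,3.5,0,1],[0,0,0,0,3.5,0,1],[0,0,0,0,3.5,0,1],[0,0,0,0,3.5,0,1]])

```text
clock: 8.52
tool_pos: [0.4942, -0.3708, 0.0996]
orientation: [180.0, -0.0, -86.8]
force: [-3.2, -4.0, 2.4]
opening: 0.0247
```

>>> carry_out(increments=[[0,0,0,0,0,0,0.4],[0,0,0,0,0,0,0.4],[0,0,0,0,10,0,0.4],[0,0,0,0,20,0,0.4],[0,0,0,0,30,0,0.4],[0,0,0,0,40,0,0.4],[0,0,0,0,48,0,0.4],[0,0,0,0,52,0,0.4],[0,0,0,0,53,0,0.4],[0,0,0,0,54,0,0.4],[0,0,0,0,55,0,0.4],[0,0,0,0,55,0,0.4]])

```text
clock: 10.02
tool_pos: [0.4943, -0.3157, 0.0995]
orientation: [-180.0, -0.0, -86.8]
force: [0.7, -1.6, -1.3]
opening: 0.0524
```

Not at the stop yet; press further in small steps.

>>> carry_out(increments=[[0,0,0,0,1,0,0.4],[0,0,0,0,2,0,0.4],[0,0,0,0,3,0,0.4],[0,0,0,0,3,0,0.4]])

```text
clock: 10.52
tool_pos: [0.4942, -0.3132, 0.0995]
orientation: [180.0, -0.0, -86.8]
force: [-0.3, -6.8, -3.3]
opening: 0.0528
```

>>> carry_out(increments=[[0,0,0,0,1,0,0.4],[0,0,0,0,2,0,0.4],[0,0,0,0,2,0,0.4]])

```text
clock: 10.9
tool_pos: [0.4942, -0.3126, 0.0996]
orientation: [180.0, -0.1, -86.8]
force: [0.7, -15.0, -6.7]
opening: 0.0527
```

>>> carry_out(increments=[[0,0,0,0,-5,0,0.3],[0,0,0,0,-5,0,0.2],[0,0,0,0,-5,50,0],[0,0,0,0,-5,110,0],[0,0,0,0,0,170,0],[0,0,0,0,40,210,0],[0,0,0,3,90,240,0],[0,0,0,6,140,260,0],[0,0,0,6,190,265,0],[0,0,0,6,205,265,0],[0,0,0,6,205,265,0]])

```text
clock: 12.28
tool_pos: [0.5001, -0.1045, 0.3647]
orientation: [-180.0, 0.0, -86.6]
force: [-0.7, -0.2, -0.1]
opening: 0.0875
```

```bash
python3 - <<'E'
from h import *
st();s=wsnap('w3.png');t=snap('scene')
cv2.imwrite('pics/w3b.png',np.hstack([s['pixels'],np.vstack([cv2.resize(t['pixels'][340:440,345:455],(160,145)),np.zeros((335,160,3),np.uint8)])]))
E
```

```text
{'clock': 12.275, 'tool_pos': [0.5, -0.105, 0.365], 'orientation': [-179.984, 0.02, -86.623], 'force': [-0.666, -0.168, -0.051], 'opening': 0.088, 'joint_pos': [10.23, 1.283, -5.837, -0.018, -82.863, 83.149]}
```

View pics/w3b.png

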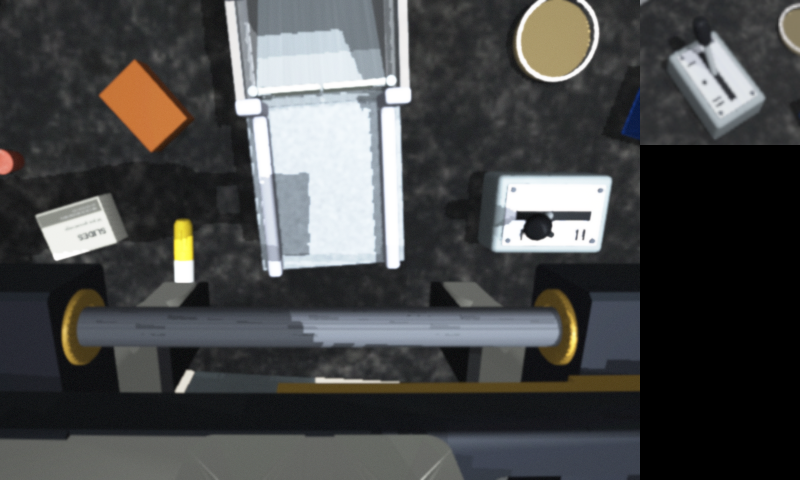

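```bash
python3 - <<'E'
from h import *
s=wsnap()
fr=px2w(s,[(283,272),(387,265)],.155);po=px2w(s,[(269,117),(386,108)],.155);le=px2w(s,[(250,91),(393,80)],.173);pp=px2w(s,[(248,106),(398,95)],.182)
for n,q in dict(front=fr,railback=po,leaf=le,posts=pp).items():
    d=q[0]-q[1];print(n,q.round(4).tolist(),'mid',q.mean(0).round(4),'w',np.hypot(*d[:2]).round(4),'yaw',np.degrees(np.arctan2(-d[0],d[1])).round(2))
d=po.mean(0)-fr.mean(0);print('axis yaw',np.degrees(np.arctan2(d[1],d[0])))
for z in ctrl.search_frame(s,'carton_1'):print(z['confidence'],np.round(z['centre'],3))
E
```

```text
front [[0.4431, -0.0762, 0.155], [0.4551, -0.1702, 0.155]] mid [ 0.4491 -0.1232  0.155 ] w 0.0948 yaw 7.29
railback [[0.5781, -0.0596, 0.155], [0.5908, -0.1564, 0.155]] mid [ 0.5845 -0.108   0.155 ] w 0.0976 yaw 7.5
leaf [[0.5963, -0.0462, 0.173], [0.6108, -0.1572, 0.173]] mid [ 0.6035 -0.1017  0.173 ] w 0.1119 yaw 7.44
posts [[0.5844, -0.0464, 0.182], [0.599, -0.1607, 0.182]] mid [ 0.5917 -0.1035  0.182 ] w 0.1152 yaw 7.27
axis yaw 6.408152285941766
0.69 [0.586 0.092 0.033]
0.57 [0.442 0.174 0.031]
```

>>> carry_out(increments=[[0,0,-10,-10,45,0,0],[0,0,-20,-20,90,-10,0],[0,0,-30,-30,135,-20,0],[0,0,-40,-40,180,-40,0],[0,0,-50,-50,225,-60,0],[0,0,-60,-60,270,-80,0],[0,0,-68,-70,310,-100,0],[0,0,-75,-80,340,-105,0],[0,0,-75,-80,345,-105,0],[0,0,-75,-80,345,-105,0]])

```text
clock: 13.72
tool_pos: [0.4207, 0.239, 0.2595]
orientation: [-180.0, -0.0, -161.7]
force: [-0.4, -0.1, 0.5]
opening: 0.0877
```

```bash
cat >> h.py <<'E'
from scipy.optimize import minimize
B=np.array([[a,b,c] for a in(-.029,.029) for b in(-.041,.041) for c in(0,.032)])
def fitc(s,mask,p0):
    """fit x,y(mm),yaw(deg) of a carton so that its projected hull matches the mask"""
    def cost(p):
        a=np.radians(p[2]);R=np.array([[np.cos(a),-np.sin(a),0],[np.sin(a),np.cos(a),0],[0,0,1]])
        h=cv2.convexHull(w2px(s,B@R.T+[p[0]/1e3,p[1]/1e3,0]).astype(np.float32))
        m=np.zeros((480,640),np.uint8);cv2.fillConvexPoly(m,np.round(h*16).astype(np.int32),1,shift=4)
        return 1-(m&mask).sum()/(m|mask).sum()
    r=minimize(cost,p0,method='Nelder-Mead',options=dict(initial_simplex=np.array(p0)+np.array([[0,0,0],[8,0,0],[0,8,0],[0,0,6]])))
    return r.x,1-r.fun
def cartons(s,top=False):
    for r in ctrl.outline_of(s,'carton_1'):
        m=r['pixels'].astype(np.uint8)
        if m.sum()<300: continue
        c=s['pixels'][m>0]; sat=np.ptp(np.median(c,0))
        if sat>25: continue
        uv=np.argwhere(m)[:,::-1].astype(np.float32); w=px2w(s,uv,.016)[:,:2].astype(np.float32)*1000
        q=cv2.minAreaRect(w);y=q[2] if q[1][0]<q[1][1] else q[2]-90
        x,i=fitc(s,m,[*w.mean(0),y]);print(round(r['confidence'],2),'n',m.sum(),'carton x,y,yaw',x.round(1),'iou',round(i,3))
E
python3 - <<'E'
from h import *
st();s=wsnap('w4.png');cartons(s)
E
```

```text
{'clock': 13.725, 'tool_pos': [0.421, 0.239, 0.259], 'orientation': [-179.974, -0.019, -161.708], 'force': [-0.353, -0.094, 0.491], 'opening': 0.088, 'joint_pos': [52.964, 0.982, -19.584, 0.011, -69.465, -34.676]}
0.84 n 4729 carton x,y,yaw [598.  357.4   5.2] iou 0.725
0.83 n 2859 carton x,y,yaw [461.2 346.9  19.9] iou 0.494
```

View pics/w4.png

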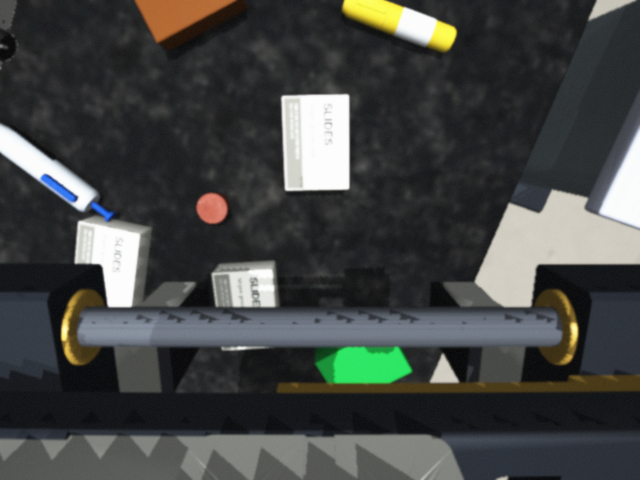

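```bash
python3 - <<'E'
from h import *
s=wsnap()
q=px2w(s,[(283,95),(349,94),(349,190),(285,191)],.032);print(q.round(4),q.mean(0).round(4))
d=q[1]-q[0]+q[2]-q[3];e=q[3]-q[0]+q[2]-q[1];print([np.hypot(*v[:2])/2 for v in(d,e)],[np.degrees(np.arctan2(v[1],v[0])) for v in(d,e)])
E
```

```text
[[0.4813 0.1532 0.032 ]
 [0.4273 0.1346 0.032 ]
 [0.4    0.2131 0.032 ]
 [0.4551 0.2322 0.032 ]] [0.441  0.1833 0.032 ]
[np.float64(0.05774862678408696), np.float64(0.08323213203879037)] [np.float64(-160.91791130228654), np.float64(108.75413678570989)]
```

>>> carry_out(increments=[[0,0,0.7,10,-28,-40,0],[0,0,0.7,20,-56,-80,0],[0,0,0.7,20,-56,-140,0],[0,0,0.7,20,-56,-195,0],[0,0,0.7,20,-56,-235,0],[0,0,0.7,20,-56,-252,0],[0,0,0.7,20,-56,-252,0.3],[0,0,0.7,20,-56,-252,0.6],[0,0,0.7,20,-56,-252,0.6],[0,0,0.7,20,-56,-252,0.6],[0,0,0.7,20,-56,-252,0.6]])

```text
clock: 15.25
tool_pos: [0.441, 0.1839, 0.0086]
orientation: [180.0, 0.1, -161.0]
force: [-0.7, -0.6, 7.3]
opening: 0.0581
```

>>> carry_out(increments=[[0,0,0,0,0,40,0.6],[0,0,0,0,0,90,0.6],[0,0,-2,5,-20,145,0.6],[0,0,-6,15,-60,190,0.6],[0,0,-10,30,-110,215,0.6],[0,0,-11.8,45,-160,215,0.6],[0,0,-11.8,58,-210,215,0.6],[0,0,-11.8,66,-260,215,0.6],[0,0,-11.8,69,-290,215,0.6],[0,0,-11.8,69,-299,210,0.6],[0,0,-11.8,69,-299,190,0.6],[0,0,-11.8,69,-299,170,0.6],[0,0,-11.8,69,-299,170,0.6]])

```text
clock: 16.88
tool_pos: [0.5077, -0.1151, 0.176]
orientation: [180.0, -0.2, -172.8]
force: [1.1, 0.7, -2.8]
opening: 0.0576
```

```bash
python3 - <<'E'
from h import *
st();s=wsnap();t=snap('top');u=snap('scene')
a=cv2.resize(s['pixels'][:,:],(533,400));b=cv2.resize(u['pixels'][200:340,300:460],(480*2//4,210*1));c=cv2.resize(t['pixels'][120:285,300:400],(240,396))
o=np.zeros((600,800,3),np.uint8);o[:400,:533]=a;o[:396,535:775]=c;o[400-0:600,0:240]=b[:200]
cv2.imwrite('pics/v5.png',o)
E
```

```text
{'clock': 16.875, 'tool_pos': [0.508, -0.115, 0.176], 'orientation': [179.964, -0.205, -172.849], 'force': [1.069, 0.701, -2.762], 'opening': 0.058, 'joint_pos': [8.815, 8.474, -22.652, -0.048, -59.078, -1.639]}
```

View pics/v5.png

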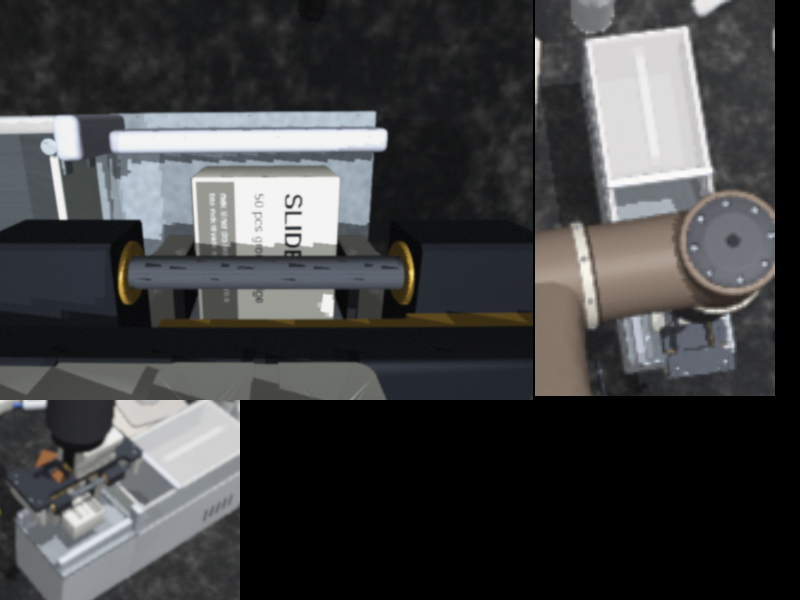

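```bash
python3 - <<'E'
from h import *
s=wsnap();k=1.2
G=np.array([.5935,-.104]);a=np.radians(7.2);u=np.array([np.cos(a),np.sin(a)]);n=np.array([-u[1],u[0]])
def L(uv,z): 
    for p in px2w(s,np.array(uv)*k,z): print(z,((p[:2]-G)@u).round(4),((p[:2]-G)@n).round(4))
print('rail inner');L([(120,152),(375,151)],.155)
print('carton top edge');L([(195,178),(337,178)],.199)
print('carton bot');L([(200,168),(330,166)],.167)
print('lane end');L([(376,151)],.155);print('leaf top');L([(58,190),(50,158)],.173);print('post');L([(66,135)],.182)
E
```

```text
rail inner
0.155 -0.0097 -0.0469
0.155 -0.1406 -0.0473
carton top edge
0.199 -0.0566 -0.0412
0.199 -0.1127 -0.0411
carton bot
0.167 -0.0528 -0.0403
0.167 -0.1156 -0.0413
lane end
0.155 -0.1411 -0.0473
leaf top
0.173 0.0145 -0.0308
0.173 0.0161 -0.0461
post
0.182 0.002 -0.0571
```

>>> carry_out(increments=[[0,0,0,0,0,-15,0.6],[0,0,0,0,0,-30,0.6],[0,0,0,0,0,-35,0.6],[0,0,0,0,0,-35,0.4],[0,0,0,0,0,-35,0.15],[0,0,0,0,0,-35,0.15],[0,0,0,0,0,-35,0.15],[0,0,0,0,0,0,0.15],[0,0,5,-5,-1,35,0.15],[0,0,15,-20,-3,40,0.5],[0,0,25,-40,-5,40,1],[0,0,35,-54,-6.5,40,1],[0,0,45,-54,-6.5,40,1],[0,0,55,-54,-6.5,40,1],[0,0,65,-54,-6.5,40,1],[0,0,75,-54,-6.5,40,1],[0,0,85,-54,-6.5,40,1],[0,0,90,-54,-6.5,20,1],[0,0,90,-54,-6.5,-20,1],[0,0,90,-54,-6.5,-37,1]])

```text
clock: 19.58
tool_pos: [0.4542, -0.1221, 0.139]
orientation: [179.9, 0.0, -82.9]
force: [-0.5, -0.0, 0.3]
opening: 0.0003
```

```bash
python3 - <<'E'
from h import *
st();s=wsnap('v6.png')
E
```

```text
{'clock': 19.575, 'tool_pos': [0.454, -0.122, 0.139], 'orientation': [179.899, 0.018, -82.877], 'force': [-0.488, -0.008, 0.281], 'opening': 0.0, 'joint_pos': [8.995, 5.811, -31.374, -0.027, -52.915, 88.145]}
```

View pics/v6.png

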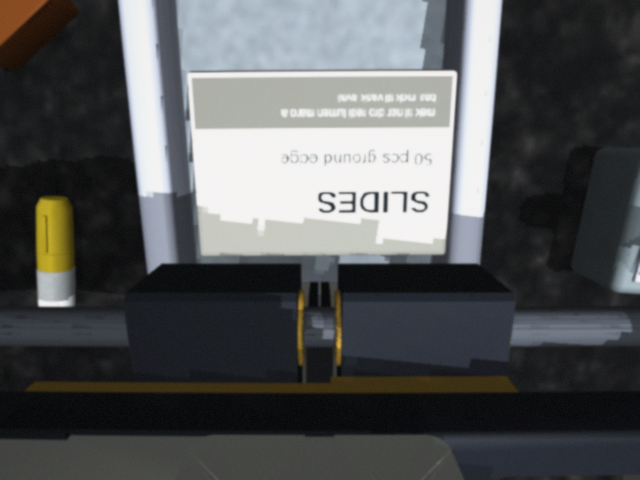

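>>> carry_out(increments=[[0,0,0,12,1.5,0,1],[0,0,0,24,3,0,1],[0,0,0,36,4.5,0,1],[0,0,0,48,6,0,1],[0,0,0,60,7.5,0,1],[0,0,0,72,9,0,1],[0,0,0,84,10.5,0,1],[0,0,0,96,12,0,1],[0,0,0,108,13.5,0,1],[0,0,0,120,15,0,1],[0,0,0,130,16.5,0,1],[0,0,0,140,17.5,0,1],[0,0,0,147,18.5,0,1],[0,0,0,150,19,0,1],[0,0,0,150,19,0,1],[0,0,0,150,19,0,1]])

```text
clock: 21.62
tool_pos: [0.605, -0.1032, 0.1406]
orientation: [-180.0, 0.0, -82.9]
force: [-0.4, 1.3, -0.4]
opening: 0.0004
```

```bash
python3 - <<'E'
from h import *
st();s=wsnap();u=snap('scene')
o=np.zeros((480,800,3),np.uint8);o[:,:400]=cv2.resize(s['pixels'],(400,300)).repeat(1,0)[:300].shape and np.vstack([cv2.resize(s['pixels'],(400,300)),np.zeros((180,400,3),np.uint8)]);o[:400,400:]=cv2.resize(u['pixels'][190:350,310:470],(400,400));cv2.imwrite('pics/v7.png',o)
E
```

```text
{'clock': 21.625, 'tool_pos': [0.605, -0.103, 0.141], 'orientation': [-179.995, 0.004, -82.866], 'force': [-0.409, 1.264, -0.441], 'opening': 0.0, 'joint_pos': [8.532, 18.674, -13.963, -0.004, -57.358, 88.604]}
```

View pics/v7.png

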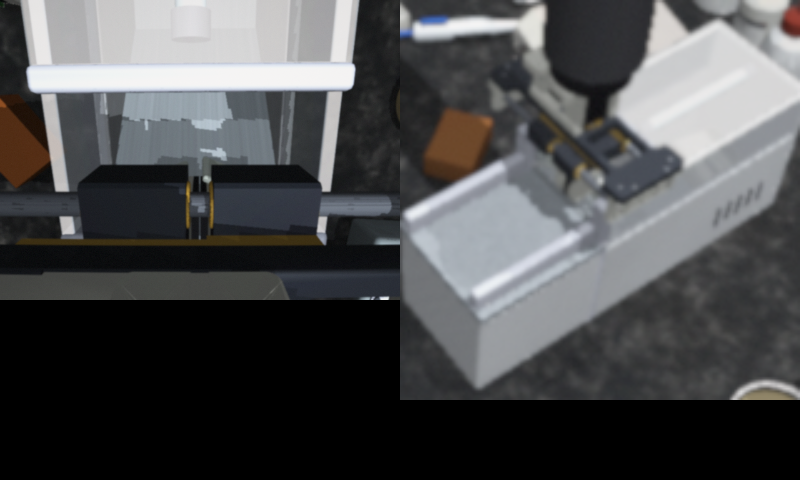

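>>> carry_out(increments=[[0,0,0,-20,-2.5,0,1],[0,0,0,-40,-5,0,1],[0,0,0,-60,-7.5,0,1],[0,0,0,-60,-7.5,50,1],[0,0,0,-60,-7.5,105,0.8],[0,0,-5,-58,20,140,0.5],[0,0,-15,-57,75,150,0],[0,0,-25,-55,130,150,0],[0,0,-35,-54,185,150,0],[0,0,-45,-52,240,150,0],[0,0,-55,-51,295,150,0],[0,0,-65,-50,350,145,0],[0,0,-75,-48,405,140,0],[0,0,-83,-46,460,135,0],[0,0,-90,-45,510,130,0],[0,0,-90,-45,533,130,0],[0,0,-90,-45,533,130,0]])

```text
clock: 23.85
tool_pos: [0.5599, 0.4311, 0.2698]
orientation: [-180.0, -0.0, -172.7]
force: [-0.5, -1.3, 0.3]
opening: 0.088
```

```bash
python3 - <<'E'
from h import *
st();s=wsnap('v8.png');cartons(s);t=snap('top');cartons(t)
o=np.hstack([s['pixels'],np.vstack([cv2.resize(t['pixels'][125:285,310:400],(160,284)),np.zeros((196,160,3),np.uint8)])]);cv2.imwrite('pics/v8.png',o)
E
```

```text
{'clock': 23.85, 'tool_pos': [0.56, 0.431, 0.27], 'orientation': [-179.96, -0.037, -172.686], 'force': [-0.479, -1.251, 0.33], 'opening': 0.088, 'joint_pos': [53.342, 22.414, 9.057, 0.002, -76.698, -46.029]}
0.95 n 6344 carton x,y,yaw [457.4 357.4  22.3] iou 0.972
0.82 n 6156 carton x,y,yaw [597.5 357.6   5.2] iou 0.981
0.89 n 455 carton x,y,yaw [456.7 356.9  19.5] iou 0.858
0.85 n 485 carton x,y,yaw [592.5 359.7   8.7] iou 0.913
```

View pics/v8.png

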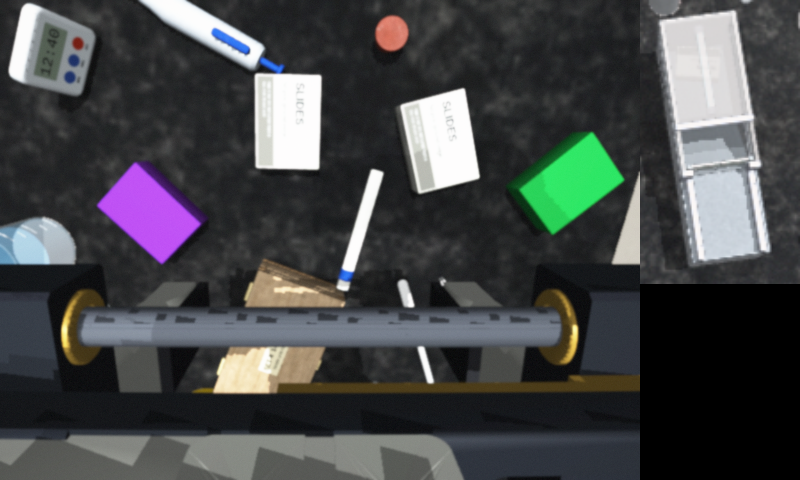

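>>> carry_out(increments=[[0,0,-2,20,-40,-45,0],[0,0,-2,37.5,-73.5,-90,0],[0,0,-2,37.5,-73.5,-150,0],[0,0,-2,37.5,-73.5,-205,0],[0,0,-2,37.5,-73.5,-245,0],[0,0,-2,37.5,-73.5,-262,0],[0,0,-2,37.5,-73.5,-262,0.3],[0,0,-2,37.5,-73.5,-262,0.6],[0,0,-2,37.5,-73.5,-262,0.6],[0,0,-2,37.5,-73.5,-262,0.6],[0,0,-2,37.5,-73.5,-262,0.6]])

```text
clock: 25.42
tool_pos: [0.5984, 0.3571, 0.0103]
orientation: [179.9, 0.1, -174.8]
force: [-2.2, -0.0, 6.4]
opening: 0.0577
```

>>> carry_out(increments=[[0,0,0,0,0,40,0.6],[0,0,0,0,0,90,0.6],[0,0,0,-4,-20,145,0.6],[0,0,2,-12,-60,190,0.6],[0,0,2,-22,-115,215,0.6],[0,0,2,-32,-170,215,0.6],[0,0,2,-42,-225,215,0.6],[0,0,2,-52,-280,215,0.6],[0,0,2,-62,-335,215,0.6],[0,0,2,-73,-390,215,0.6],[0,0,2,-82,-435,215,0.6],[0,0,2,-88,-465,215,0.6],[0,0,2,-89.5,-472,205,0.6],[0,0,2,-89.5,-472,180,0.6],[0,0,2,-89.5,-472,165,0.6],[0,0,2,-89.5,-472,165,0.6]])

```text
clock: 27.42
tool_pos: [0.5075, -0.1152, 0.1723]
orientation: [180.0, -0.2, -172.8]
force: [0.5, 1.2, -1.8]
opening: 0.0575
```

```bash
python3 - <<'E'
from h import *
st();s=wsnap('v9.png')
for r in ctrl.outline_of(s,'carton_1')[:2]:
    m=r['pixels'];ys,xs=np.where(m);print(r['confidence'],m.sum(),xs.min(),xs.max(),ys.min(),ys.max())
    print([ (c,int(np.where(m[:,c])[0].min())) for c in range(xs.min()+5,xs.max()-3,25)])
E
```

```text
{'clock': 27.425, 'tool_pos': [0.507, -0.115, 0.172], 'orientation': [179.993, -0.163, -172.83], 'force': [0.524, 1.177, -1.757], 'opening': 0.057, 'joint_pos': [8.828, 8.627, -23.022, -0.014, -58.514, -1.65]}
0.68 23890 229 406 200 383
[(234, 213), (259, 202), (284, 201), (309, 201), (334, 201), (359, 200), (384, 200)]
```

>>> carry_out(increments=[[0,0,0,0,0,-15,0.6],[0,0,0,0,0,-27,0.6],[0,0,0,0,0,-30,0.6],[0,0,0,0,0,-30,0.4],[0,0,0,0,0,-30,0.15],[0,0,0,0,0,-30,0.15],[0,0,0,0,0,-30,0.15],[0,0,0,0,0,5,0.15],[0,0,5,-5,-1,40,0.15],[0,0,15,-20,-3,44,0.5],[0,0,25,-40,-5,44,1],[0,0,35,-54,-6.5,44,1],[0,0,45,-54,-6.5,44,1],[0,0,55,-54,-6.5,44,1],[0,0,65,-54,-6.5,44,1],[0,0,75,-54,-6.5,44,1],[0,0,85,-54,-6.5,44,1],[0,0,90,-54,-6.5,20,1],[0,0,90,-54,-6.5,-15,1],[0,0,90,-54,-6.5,-33,1]])

```text
clock: 30.02
tool_pos: [0.4535, -0.1222, 0.1393]
orientation: [179.9, 0.0, -82.9]
force: [0.5, -0.4, 0.7]
opening: 0.0003
```

```bash
python3 - <<'E'
from h import *
st();s=wsnap('v10.png')
for r in ctrl.outline_of(s,'carton_1')[:2]:
    m=r['pixels'].astype(np.uint8);c=max(cv2.findContours(m,0,1)[0],key=cv2.contourArea);print(r['confidence'],m.sum(),cv2.approxPolyDP(c,6,True)[:,0].tolist())
E
```

```text
{'clock': 30.025, 'tool_pos': [0.453, -0.122, 0.139], 'orientation': [179.928, 0.012, -82.869], 'force': [0.502, -0.366, 0.749], 'opening': 0.0, 'joint_pos': [9.014, 5.705, -31.459, -0.018, -52.907, 88.128]}
0.97 47418 [[450, 72], [186, 73], [199, 255], [439, 253]]
0.65 3651 [[0, 64], [18, 68], [77, 13], [71, 0], [0, 0]]
```

Placed square like the first one; push.

>>> carry_out(increments=[[0,0,0,12,1.5,0,1],[0,0,0,24,3,0,1],[0,0,0,36,4.5,0,1],[0,0,0,48,6,0,1],[0,0,0,60,7.5,0,1],[0,0,0,72,9,0,1],[0,0,0,84,10.5,0,1],[0,0,0,96,12,0,1],[0,0,0,108,13.5,0,1],[0,0,0,120,15,0,1],[0,0,0,130,16.5,0,1],[0,0,0,140,17.5,0,1],[0,0,0,147,18.5,0,1],[0,0,0,151,19,0,1],[0,0,0,151,19,0,1],[0,0,0,151,19,0,1]])

```text
clock: 32.12
tool_pos: [0.605, -0.1032, 0.1406]
orientation: [180.0, 0.0, -82.9]
force: [-0.0, -0.4, -0.2]
opening: 0.0003
```

```bash
python3 - <<'E'
from h import *
st();s=wsnap('v11.png')
E
```

```text
{'clock': 32.125, 'tool_pos': [0.605, -0.103, 0.141], 'orientation': [179.995, 0.004, -82.865], 'force': [-0.043, -0.396, -0.158], 'opening': 0.0, 'joint_pos': [8.531, 18.679, -13.966, -0.005, -57.36, 88.607]}
```

View pics/v11.png

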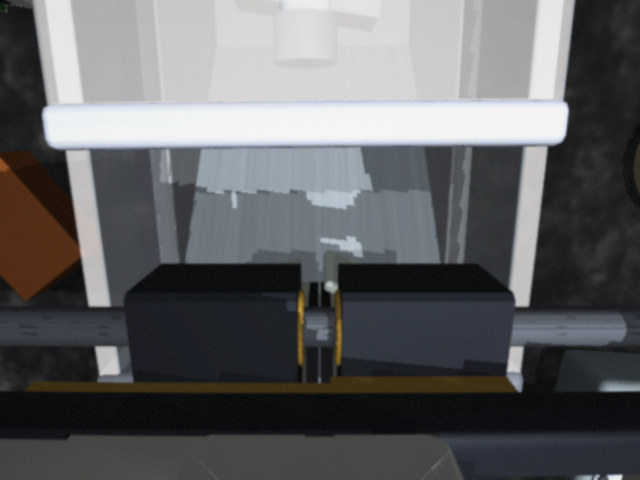

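>>> carry_out(increments=[[0,0,0,-20,-2.5,0,1],[0,0,0,-40,-5,0,1],[0,0,0,-60,-7.5,0,1],[0,0,0,-60,-7.5,50,1],[0,0,0,-60,-7.5,105,0.8],[0,0,-5,-62,20,140,0.5],[0,0,-13,-70,72,150,0],[0,0,-21,-80,125,150,0],[0,0,-29,-91,178,150,0],[0,0,-37,-102,231,150,0],[0,0,-45,-114,284,150,0],[0,0,-53,-126,337,145,0],[0,0,-61,-138,390,140,0],[0,0,-69,-152,442,135,0],[0,0,-75,-165,490,128,0],[0,0,-75,-174,525,125,0],[0,0,-75,-174,525,125,0]])

```text
clock: 34.3
tool_pos: [0.4302, 0.4237, 0.2647]
orientation: [-180.0, -0.1, -157.7]
force: [-0.5, -1.3, 0.1]
opening: 0.0874
```

```bash
python3 - <<'E'
from h import *
st();s=wsnap('v12.png');cartons(s);t=snap('top','t12.png');cartons(t)
E
```

```text
{'clock': 34.3, 'tool_pos': [0.43, 0.424, 0.265], 'orientation': [-179.97, -0.051, -157.713], 'force': [-0.506, -1.255, 0.079], 'opening': 0.087, 'joint_pos': [63.073, 12.675, -5.29, -0.011, -72.093, -40.783]}
0.66 n 6133 carton x,y,yaw [456.5 357.2  22.3] iou 0.979
0.87 n 467 carton x,y,yaw [452.7 358.   22.9] iou 0.881
```

>>> carry_out(increments=[[0,0,0,13,-33,-45,0],[0,0,0,26,-65,-90,0],[0,0,0,26,-65,-150,0],[0,0,0,26,-65,-205,0],[0,0,0,26,-65,-243,0],[0,0,0,26,-65,-256.5,0],[0,0,0,26,-65,-256.5,0.3],[0,0,0,26,-65,-256.5,0.6],[0,0,0,26,-65,-256.5,0.6],[0,0,0,26,-65,-256.5,0.6],[0,0,0,26,-65,-256.5,0.6]])

```text
clock: 35.88
tool_pos: [0.4576, 0.3575, 0.0104]
orientation: [180.0, 0.1, -157.8]
force: [-2.2, -1.2, 7.2]
opening: 0.0579
```

>>> carry_out(increments=[[0,0,0,0,0,40,0.6],[0,0,0,0,0,90,0.6],[0,0,-3,2,-20,145,0.6],[0,0,-7,6,-60,190,0.6],[0,0,-11,12,-115,215,0.6],[0,0,-15,18,-170,215,0.6],[0,0,-15,24,-225,215,0.6],[0,0,-15,30,-280,215,0.6],[0,0,-15,36,-335,215,0.6],[0,0,-15,42,-390,215,0.6],[0,0,-15,47,-435,215,0.6],[0,0,-15,50,-465,215,0.6],[0,0,-15,51,-472,205,0.6],[0,0,-15,51,-472,180,0.6],[0,0,-15,51,-472,165,0.6],[0,0,-15,51,-472,165,0.6]])

```text
clock: 37.88
tool_pos: [0.5073, -0.1147, 0.1728]
orientation: [180.0, -0.2, -172.8]
force: [0.0, 0.1, -2.2]
opening: 0.0574
```

```bash
python3 - <<'E'
from h import *
st();s=wsnap('v13.png')
for r in ctrl.outline_of(s,'carton_1')[:2]:
    m=r['pixels'];ys,xs=np.where(m);print(r['confidence'],m.sum(),xs.min(),xs.max(),ys.min(),ys.max())
    print([ (c,int(np.where(m[:,c])[0].min())) for c in range(xs.min()+5,xs.max()-3,25) if m[:,c].any()])
E
```

```text
{'clock': 37.875, 'tool_pos': [0.507, -0.115, 0.173], 'orientation': [179.99, -0.158, -172.824], 'force': [0.026, 0.075, -2.203], 'opening': 0.057, 'joint_pos': [8.893, 8.567, -23.009, -0.017, -58.581, -1.708]}
0.97 1455 0 17 181 276
[(5, 181)]
0.8 24437 231 407 197 383
[(236, 209), (261, 198), (286, 198), (311, 198), (336, 198), (361, 198), (386, 198)]
```

>>> carry_out(increments=[[0,0,0,0,1,-15,0.6],[0,0,0,0,1,-27,0.6],[0,0,0,0,1,-30,0.6],[0,0,0,0,1,-30,0.4],[0,0,0,0,1,-30,0.15],[0,0,0,0,1,-30,0.15],[0,0,0,0,1,-30,0.15],[0,0,0,0,1,5,0.15],[0,0,5,-5,-1,40,0.15],[0,0,15,-20,-3,44,0.5],[0,0,25,-40,-5,44,1],[0,0,35,-54,-6.5,44,1],[0,0,45,-54,-6.5,44,1],[0,0,55,-54,-6.5,44,1],[0,0,65,-54,-6.5,44,1],[0,0,75,-54,-6.5,44,1],[0,0,85,-54,-6.5,44,1],[0,0,90,-54,-6.5,20,1],[0,0,90,-54,-6.5,-15,1],[0,0,90,-54,-6.5,-33,1]])

```text
clock: 40.48
tool_pos: [0.4535, -0.1217, 0.1398]
orientation: [179.9, 0.0, -82.9]
force: [-0.1, -0.1, 0.7]
opening: 0.0001
```

```bash
python3 - <<'E'
from h import *
st();s=wsnap('v14.png')
for r in ctrl.outline_of(s,'carton_1')[:2]:
    m=r['pixels'].astype(np.uint8);c=max(cv2.findContours(m,0,1)[0],key=cv2.contourArea);print(r['confidence'],m.sum(),cv2.approxPolyDP(c,6,True)[:,0].tolist())
E
```

```text
{'clock': 40.475, 'tool_pos': [0.454, -0.122, 0.14], 'orientation': [179.929, 0.012, -82.869], 'force': [-0.124, -0.074, 0.722], 'opening': 0.0, 'joint_pos': [9.081, 5.661, -31.434, -0.018, -52.975, 88.06]}
0.81 3737 [[0, 65], [20, 67], [78, 7], [72, 0], [0, 0]]
0.8 47011 [[186, 73], [199, 253], [439, 252], [450, 72]]
```

>>> carry_out(increments=[[0,0,0,12,1.5,0,1],[0,0,0,24,3,0,1],[0,0,0,36,4.5,0,1],[0,0,0,48,6,0,1],[0,0,0,60,7.5,0,1],[0,0,0,72,9,0,1],[0,0,0,84,10.5,0,1],[0,0,0,96,12,0,1],[0,0,0,108,13.5,0,1],[0,0,0,120,15,0,1],[0,0,0,130,16.5,0,1],[0,0,0,140,17.5,0,1],[0,0,0,147,18.5,0,1],[0,0,0,151,19,0,1],[0,0,0,151,19,0,1],[0,0,0,151,19,0,1]])

```text
clock: 42.58
tool_pos: [0.605, -0.1027, 0.1411]
orientation: [180.0, 0.0, -82.9]
force: [-0.1, -0.8, -0.5]
opening: 0.0002
```

>>> carry_out(increments=[[0,0,0,-20,-2.5,0,1],[0,0,0,-40,-5,0,1],[0,0,0,-60,-7.5,0,1],[0,0,0,-70,-7.5,50,0.8],[0,0,0,-85,-7.5,105,0.5],[0,0,0,-95,-5,160,0.2],[0,0,0,-105,-2,210,0],[0,0,0,-105,-1,225,0],[0,0,0,-105,-1,225,0]])

```text
clock: 43.7
tool_pos: [0.5004, -0.1035, 0.3668]
orientation: [-179.9, 0.0, -82.9]
force: [-0.5, 0.2, -0.8]
opening: 0.0547
```

```bash
python3 - <<'E'
from h import *
st();s=wsnap('v15.png');u=snap('scene')
a=np.zeros((480,320,3),np.uint8);a[:320]=cv2.resize(u['pixels'][190:350,320:480],(320,320))
cv2.imwrite('pics/v15.png',np.hstack([s['pixels'][:,80:560],a]))
t=snap('top','t15.png');cartons(t)
E
```

```text
{'clock': 43.7, 'tool_pos': [0.5, -0.103, 0.367], 'orientation': [-179.865, 0.018, -82.851], 'force': [-0.485, 0.201, -0.79], 'opening': 0.055, 'joint_pos': [10.355, 1.187, -5.673, -0.011, -83.005, 86.794]}
```

View pics/v15.png

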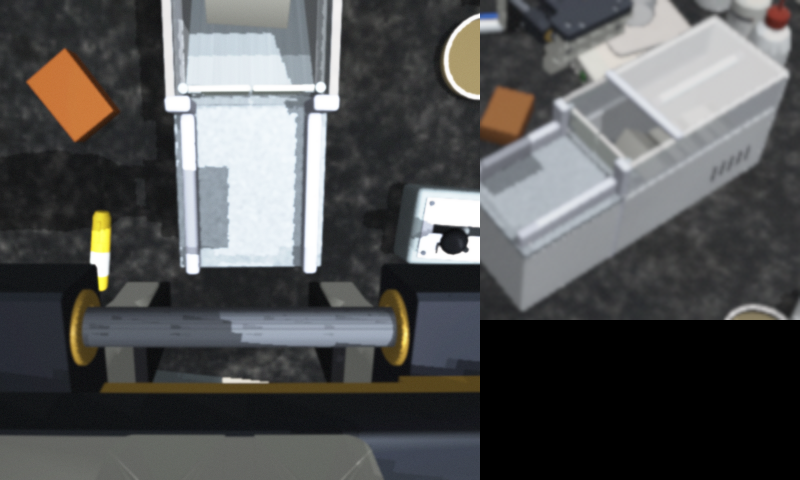

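```bash
python3 - <<'E'
from h import *
t=snap('top');u=snap('scene');p=t['pixels']
o=np.zeros((600,800,3),np.uint8)
o[:360]=cv2.resize(p[65:337,0:500],(800,360))
o[362:600,:340]=cv2.resize(u['pixels'][300:440,460:640],(340,238));o[362:600,345:685]=cv2.resize(p[120:180,400:486],(340,238),interpolation=cv2.INTER_CUBIC)
cv2.imwrite('pics/v16.png',o)
m=cv2.inRange(p[120:180,425:470],(170,180,190),(225,235,240))
for s in (t,u):
  for r in ctrl.outline_of(s,'carton_1'):
    w=np.argwhere(r['pixels']).mean(0)[::-1];print(r['confidence'],w.round(),px2w(s,[w],.016).round(3))
E
```

```text
0.64 [184. 192.] [[0.716 0.458 0.016]]
0.83 [333. 248.] [[0.586 0.099 0.016]]
0.8 [398. 262.] [[ 0.727 -0.034  0.016]]
0.55 [219. 217.] [[0.326 0.378 0.016]]
```

View pics/v16.png

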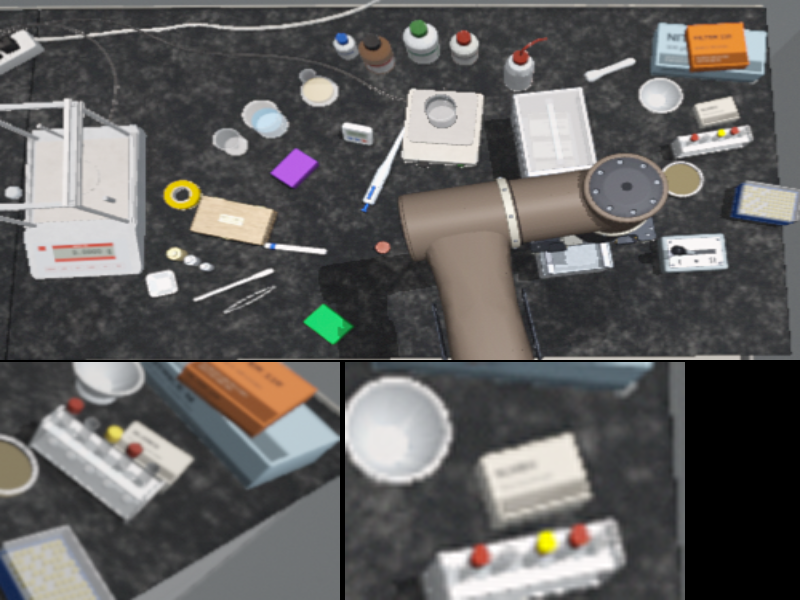

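>>> carry_out(increments=[[0,0,-4,-2,-55,0,0],[0,0,-4,-4,-110,-15,0],[0,0,-4,-6,-165,-50,0],[0,0,-4,-7,-205,-95,0],[0,0,-4,-7,-217,-150,0],[0,0,-4,-7,-217,-205,0],[0,0,-4,-7,-217,-245,0],[0,0,-4,-7,-217,-267,0.2],[0,0,-4,-7,-217,-267,0.4],[0,0,-4,-7,-217,-267,0.4],[0,0,-4,-7,-227,-267,0.4],[0,0,-4,-7,-237,-267,0.4],[0,0,-4,-6,-247,-267,0.4],[0,0,-4,-6,-257,-267,0.4],[0,0,-4,-6,-264,-267,0.4],[0,0,-4,-6,-267,-267,0.6],[0,0,-4,-6,-267,-267,1],[0,0,-4,-6,-267,-267,1],[0,0,-4,-6,-267,-267,1],[0,0,-4,-6,-267,-267,1]])

```text
clock: 46.6
tool_pos: [0.4941, -0.3704, 0.099]
orientation: [180.0, 0.0, -86.8]
force: [-0.2, 2.3, 1.1]
opening: 0.0241
```

>>> carry_out(increments=[[0,0,0,0,0,0,1],[0,0,0,0,0,0,1],[0,0,0,0,0,0,1],[0,0,0,0,0,0,1],[0,0,0,0,0,0,1],[0,0,0,0,0,0,1],[0,0,0,0,0,0,1],[0,0,0,0,0,0,1],[0,0,0,0,0,0,1],[0,0,0,0,0,0,1],[0,0,0,0,0,0,1],[0,0,0,0,0,0,1],[0,0,0,0,0,0,1],[0,0,0,0,0,0,1],[0,0,0,0,0,0,1],[0,0,0,0,0,0,1],[0,0,0,0,0,0,1],[0,0,0,0,0,0,1],[0,0,0,0,0,0,1],[0,0,0,0,0,0,1]])

```text
clock: 49.1
tool_pos: [0.4941, -0.3705, 0.099]
orientation: [180.0, 0.0, -86.9]
force: [-0.9, 4.7, 2.0]
opening: 0.0247
```

Now to the right stop (mirror of before, expected contact at about −58 mm).

>>> carry_out(increments=[[0,0,0,0,0,0,0.4],[0,0,0,0,0,0,0.4],[0,0,0,0,-10,0,0.4],[0,0,0,0,-20,0,0.4],[0,0,0,0,-30,0,0.4],[0,0,0,1,-40,0,0.4],[0,0,0,2,-48,0,0.4],[0,0,0,2,-52,0,0.4],[0,0,0,2,-53,0,0.4],[0,0,0,2,-54,0,0.4],[0,0,0,2,-55,0,0.4],[0,0,0,2,-56,0,0.4],[0,0,0,2,-57,0,0.4],[0,0,0,2,-57,0,0.4]])

```text
clock: 50.85
tool_pos: [0.4962, -0.4261, 0.0988]
orientation: [180.0, 0.1, -86.9]
force: [-0.3, 8.4, 0.1]
opening: 0.0528
```

>>> carry_out(increments=[[0,0,0,0,-1,0,0.4],[0,0,0,0,-2,0,0.4],[0,0,0,0,-2,0,0.4]])

```text
clock: 51.22
tool_pos: [0.4961, -0.4266, 0.0986]
orientation: [180.0, 0.2, -86.9]
force: [0.9, 15.2, 1.9]
opening: 0.0527
```

Firmly at the stop. Back off, open, retreat up and away.

>>> carry_out(increments=[[0,0,0,0,6,0,0.3],[0,0,0,0,6,0,0.1],[0,0,0,0,6,0,0],[0,0,0,0,6,50,0],[0,0,0,0,6,110,0],[0,0,0,0,6,165,0],[0,0,0,-10,6,190,0],[0,0,0,-20,6,190,0],[0,0,0,-20,6,190,0]])

```text
clock: 52.35
tool_pos: [0.4754, -0.4237, 0.2887]
orientation: [180.0, 0.0, -86.9]
force: [-1.3, 0.3, 0.8]
opening: 0.0873
```

```bash
python3 - <<'E'
from h import *
st();s=wsnap();u=snap('scene');t=snap('top')
o=np.zeros((600,800,3),np.uint8);o[:300,:400]=cv2.resize(s['pixels'],(400,300));o[:400,400:]=cv2.resize(u['pixels'][190:350,320:480],(400,400));o[300:600,:400]=cv2.resize(t['pixels'][125:275,300:500],(400,300))
cv2.imwrite('pics/v17.png',o)
E
```

```text
{'clock': 52.35, 'tool_pos': [0.475, -0.424, 0.289], 'orientation': [179.992, 0.021, -86.909], 'force': [-1.317, 0.313, 0.823], 'opening': 0.087, 'joint_pos': [-24.19, 15.192, 1.139, -0.015, -75.963, 117.285]}
```

View pics/v17.png

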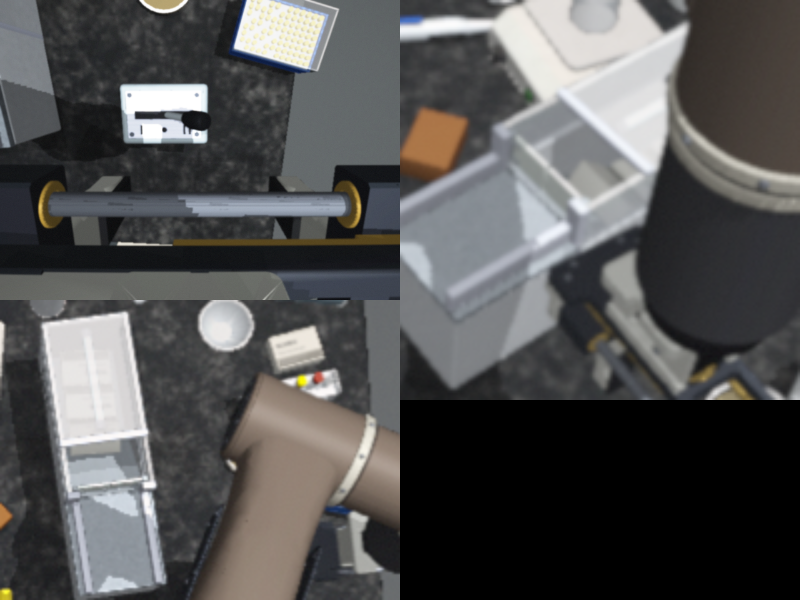

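The lever is fully right, three cartons are in the bay (two visible through the roof, the third on the lower slide) and the gate is shut. Handing in.

```bash
python3 -c "
from h import *
print(ctrl.close_job())"
```

```text
the job is handed in; nothing more can be done
None
```

I finished the job and handed it in at about 52 s of the 210 s allowed. All three cartons I found are in the bay, and the lever is back on lamp.

- **Lever out:** I brought it from right to centre, held it about 2.5 s, then put it left. It stopped against about 15 N.
- **Cartons:** I set each of the three white "SLIDES" cartons in the lane and pushed it through the gate, and each slid down by itself.
- **Lever back:** I brought it to centre, held it about 2.5 s, then put it right. It stopped against about 15 N again.

**Last checks:** the final pictures show the lever at the right, the gate shut and the lane empty. Two cartons lie on the bay floor. The third rests on the lower part of the slide against them, past the gate but not flat on the floor. The robot is clear of everything.

**Not fully certain:**
- I left one small beige box at about (0.86, -0.44). It looked smaller and more beige than the cartons, is out of reach, and the detector did not report it as one.
- I set lever centre from the pictures. At the first stop it was about 0.04 rad off until I corrected it, and I counted the 2.5 s pause after that.

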